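# Slide the grater plate under the clips of the grater box

### The job

Fit the grater plate with the green handle onto the white grater box: lay it flat in the mouth of the rails and slide it, front edge first, under the two sprung clips until it is home against the stop and both clips have snapped down into its slots, then let go. Let the plate itself lift the clips (do not touch the box or the clips with the gripper), push with care rather than ramming the stop, and leave everything else on the table alone.

Things in the scene. Friction and masses are not known exactly. Their poses are not given: they have to be found in the camera images.
- plate: The plate to fit: flat stainless plate 130 (x) by 90 (y) by 5 mm with a grid of dark round holes and a green handle, 0.11 to 0.22 kg, lying on the wooden board. Origin: centre of its underside; x points to its front edge (x = +65), z up. Two open slots, 20 mm (x +20 to +40) by 14 mm, centred at y = +30 and -30, take the clips' feet.
- plate_handle (a point): Middle of the plate's green handle, 21 mm above the plate's underside, 48 mm behind its centre. The handle is an upright bar across the plate: 12 mm thick (along the plate's x), 44 mm wide (y), standing from the plate's top (5 mm above its underside) to 37 mm. Grip it front to back, along x, with the fingertips just above the plate.
- box: The grater box, fixed: white block 180 (x) by 126 (y) by 50 mm high, green stripes. Origin: centre of its underside; z up; x is the sliding direction. The plate slides on its flat top (the bed, z = 50). Two rails 8 mm high guide it: inner faces at y = +47 and -47 from x = -45 on, flaring out by about 11 mm each from x = -45 back to the mouth at x = -90.
- box_mouth (a point): Middle of the bed's front edge, at the mouth (open end, nearest the robot): x = -90, z = 50 mm in the box frame. The plate enters here, moving along the box's +x. About 5 to 12 N of push are needed to enter under the clips, 1 to 4 N to slide on beneath them. The plate, when home, overhangs the mouth with its handle about above it.
- box_stop (a point): Bed surface at the stop's face for the middle setting of the grey clip carriage: x = +25, z = 50 mm in the box frame. Carriage, black stop bar (9 mm high) and both clips are clamped together up to 17 mm before or beyond it, and this is not measured: feel for it. So the plate's home is with its origin at x = -40 plus or minus 17.
- clip_left (a joint): Left clip (y = +30 of the box): sprung steel lever 60 mm long, hinged at its far end, angle in rad: 0 fully down, about 0.07 with its foot riding on the plate, back to 0 when snapped into the slot. Foot (8 mm round, 31 mm before the stop's face) presses with about 1.3 N; the upturned nose reaches 22 mm further to the mouth, 10 mm above the bed. It snaps 2 mm before the plate meets the stop.
- clip_right (a joint): Right clip (at y = -30 of the box), the same as the left.
- board: Wooden chopping board, fixed, 200 (x) by 300 (y) by 16 mm; origin: centre of its underside. Both plates lie on it side by side.
- spare_plate: The other insert, a slicing plate of the same shape and size with an orange handle and one dark cross slit. Leave it alone. Origin and axes as for the plate.
- spice: Small glass spice jar with green cap, 44 mm across, 75 mm high; origin: centre of its underside. Leave it alone.
- bowl: Purple bowl, 170 mm across, 75 mm high; origin: centre of its underside. Leave it alone.
- mug: White mug, 80 mm across, 90 mm high; origin: centre of its underside. Leave it alone.
Things that resemble listed ones, but are neither listed nor needed, are in the scene too. What is shaped like the plate but purple or turquoise is not meant.

How it is judged:
By the outcome, as a careful person would: the job done as asked, in the order asked, and still so for the second after the job is handed in, with the robot touching nothing.
It also fails if it takes over 72 s, if anything falls off the work surface, if the arm or the gripper's body presses on something with over 40 N, if the wrist force passes 120 N, or if a joint passes its speed limit or range.

### The arm

A 7-joint arm with a two-finger parallel gripper is mounted at the origin on the work surface. World frame = base frame: x ahead of the robot, y to its left, z up, the work surface at z = 0. Lengths are in m, angles in rad, forces in N, time in s.
With the tool pointing down it reaches from about 0.4 to 0.875 m from the base axis. Payload 19.3 kg.
Tool frame: the origin (TCP) lies midway between the tips of the shut fingers; the grasp point (between the pads) lies 19 mm behind it; z points along the fingers, y is the line along which they close (so a half turn about z gives the same grasp; the last joint's range is limited). The gripper opens to 85 mm and grips with 20 to 120 N. Pads are 22 mm wide; open, the fingers measure 114 mm over their backs; the gripper's body (76 mm by 85 mm) begins 54 mm behind the grasp point. The pads swing forward as they close: fully open they stand 13 mm farther back than shut.
Start: joints at [1.185, 0.521, -0.036, 1.599, 0.021, 1.021, -0.113], TCP at [0.194, -0.594, 0.231] pointing down, gripper open.
Joint ranges: [-2.91, 2.91], [-0.3, 2.13], [-1.5, 1.42], [0.17, 2.43], [-1.26, 4.41], [0.16, 1.93], [-2.52, 2.52]. Speed limits (rad/s): [1.89, 1.89, 2.39, 2.39, 3.01, 3.01, 3.01].

### API

Orientations are given as [roll, pitch, yaw] about the fixed x, y, z axes, in that order (R = Rz(yaw) Ry(pitch) Rx(roll)).
In Python, from workcell import telemetry, grab_frame, calibration, bot, outline_of, landmark_of gives the robot as it stands. The module is installed in compiled form; this text tells all that it offers.
- The arm moves only by the shell command python3 -m inch 'ROWS' [FORCE]. ROWS is JSON, a list of rows, each a list of 7 numbers: the shift along the tool's x, y, z in m, then the turn, a rotation vector about the tool's x, y, z in rad, then the closure, from 0 (fully open) to 1 (shut). A call has 1 to 5 rows; each row shifts and turns the commanded pose from where the row before left it, along the tool's axes as they then stand; what a row does not reach is not made up. A row lasts 1/10 s, in which the tool goes at most 50 mm and 8.59 degrees, less where a joint would pass 70% of its speed; a pose out of reach is approached as far as the arm can. A call is refused whole if a number of a shift passes 0.05 or a number of a turn 0.15, either way. A call with a gripper value outside its range is refused whole. The fingers move at their own pace and stop on an object; FORCE is the grip in N (left out, the last holds). Time passes only in rows, so rows that do not move let the fingers close. It gives the time, the measured TCP pose, the force, the opening and the grip force at its end, in the units of the state.
- telemetry.observe(): the state, without advancing time (a new reading comes with each control period).
- grab_frame(name): name is "scene" or "top" or "wrist"; returns the picture (480x640x3 uint8, red, green, blue); there is no depth.
- calibration(name): a dict with "fovy" (degrees; the focal length in pixels is half the picture's height over the tangent of half this angle, whatever the lens; pixels are square), "cx", "cy" (the principal point, pixels), "pose" (4x4, takes a point from camera to world coordinates). Camera axes: x right, y down, z forward; pixel columns grow to the right and rows downward; lengths in m; the calibration is good to about 2 mm. A picture is of the moment at which its call begins: read the wrist's pose just before it. calibration takes no time and is no camera call; for the wrist camera it gives the pose at the moment of the call.
- bot.job_done(): hands the job in; it is judged then, once.
Trained networks look in the newest picture that a camera, given by its name, has taken for a name from the list of things; names that differ only in an ending like _2 or _b are one class to them, and where a whole thing is asked for, a point or a joint stands for the part that bears it (a point fixed in the world has none). Each returns a list of dicts, best first, with "score" (0 to 1); they miss things now and then, are a little off and sometimes report something else, mostly with a low value. They report only what shows in the picture. A call takes as long as a camera call. They do not tell look-alikes from the thing itself.
- outline_of(label, camera): "region" (480x640 bool, what is visible of it) and "rect" ([left, top, right, bottom] in pixels, round what is visible of it).
- landmark_of(label, camera): "xy" ([column, row] in pixels: a listed point, or the origin of a listed thing).
The state is a dict: "clock": time; "qpos": joint angles; "qd": joint speeds; "joint_efforts": joint torques, N m; "position": TCP position; "tool_rot": TCP orientation; "force": force on the tool from outside, world axes, zero at the start; "moment": the same for the moment, N m; "grip_width": finger opening in m; "finger_force": force on a finger pad.
Only numpy, scipy, OpenCV 4.12 (cv2) and the standard library are available. Lean on these libraries where they do the work, as an engineer would, in place of code of your own. Each camera call takes 0.05 s, during which the arm holds its last target. There are 200 camera calls.

## Working session

There is one attempt and no reset: what is moved stays moved. The work goes in short steps, Python scripts to look and compute and a shell command to move; the robot and the scene stay as the last step left them, time stands still between calls to the robot, and variables do not carry over. Pictures are saved under pics/ and viewed, at most 10 in all, crops included, and the job is handed in when it is done.

```bash
mkdir -p pics; cat > h.py <<'E'
import numpy as np, cv2
from workcell import telemetry, grab_frame, calibration, bot, outline_of, landmark_of
def ray(c,uv):
    k=calibration(c); f=240/np.tan(np.radians(k["fovy"])/2); P=np.array(k["pose"])
    d=P[:3,:3]@np.array([(uv[0]-k["cx"])/f,(uv[1]-k["cy"])/f,1]); return P[:3,3],d
def at(c,uv,z):
    o,d=ray(c,uv); return o+d*(z-o[2])/d[2]
def proj(c,X):
    k=calibration(c); f=240/np.tan(np.radians(k["fovy"])/2); P=np.array(k["pose"])
    p=P[:3,:3].T@(np.array(X)-P[:3,3]); return p[:2]/p[2]*f+[k["cx"],k["cy"]]
def save(n,im): cv2.imwrite(f"pics/{n}.png",im[:,:,::-1])
E
python3 - <<'E'
from h import *
s=telemetry.observe(); print({k:np.round(v,3) for k,v in s.items()})
for c in("scene","top"):
    im=grab_frame(c); save(c,im); k=calibration(c); print(c,k["fovy"],k["cx"],k["cy"],np.round(k["pose"],3).tolist())
    for l in("plate","plate_handle","box","box_mouth","box_stop","spare_plate","board"):
        for d in landmark_of(l,c)[:4]: print(l,np.round(d["xy"]),round(d["score"],2))
E
```

```text
{'clock': np.float64(0.0), 'qpos': array([ 1.185,  0.522, -0.036,  1.6  ,  0.021,  1.021, -0.113]), 'qd': array([ 0.002,  0.   ,  0.001, -0.   , -0.   ,  0.   , -0.   ]), 'joint_efforts': array([ 1.0000e-03, -9.2712e+01,  1.9800e+00, -3.6993e+01,  1.8000e-02,
        8.0000e-03,  0.0000e+00]), 'position': array([ 0.194, -0.594,  0.231]), 'tool_rot': array([-3.14 ,  0.   ,  0.316]), 'force': array([-0.595, -0.068,  0.013]), 'moment': array([ 0.012,  0.026, -0.006]), 'finger_force': np.float64(0.0), 'grip_width': np.float64(0.085)}
scene 44.28760749754511 316.14870350417334 246.96380199106656 [[-0.664, 0.609, -0.433, 1.188], [0.747, 0.529, -0.403, 0.657], [-0.017, -0.591, -0.806, 1.362], [0.0, 0.0, 0.0, 1.0]]
plate [481. 290.] 0.96
plate [309. 267.] 0.95
plate [356. 323.] 0.94
plate [386. 243.] 0.72
plate_handle [480. 270.] 0.93
plate_handle [378. 249.] 0.67
plate_handle [362. 303.] 0.62
plate_handle [299. 255.] 0.61
box [238. 247.] 0.7
box_mouth [250. 216.] 0.79
box_stop [229. 240.] 0.77
spare_plate [409. 353.] 0.57
board [382. 337.] 0.97
top 52.40540995702095 332.35947979342365 234.0603490568432 [[-0.123, -0.972, 0.203, 0.193], [-0.992, 0.121, -0.021, 0.043], [-0.004, -0.204, -0.979, 1.579], [0.0, 0.0, 0.0, 1.0]]
plate [216. 324.] 0.69
plate [301. 300.] 0.67
plate [266. 225.] 0.65
plate [331. 236.] 0.6
plate_handle [226. 332.] 0.91
plate_handle [348. 232.] 0.82
plate_handle [309. 281.] 0.72
plate_handle [272. 231.] 0.65
box [383. 198.] 0.78
box [246. 231.] 0.7
box_mouth [400. 221.] 0.78
box_stop [387. 188.] 0.88
spare_plate [224. 236.] 0.86
board [243. 232.] 0.73
board [268. 226.] 0.69
```

View pics/scene.png

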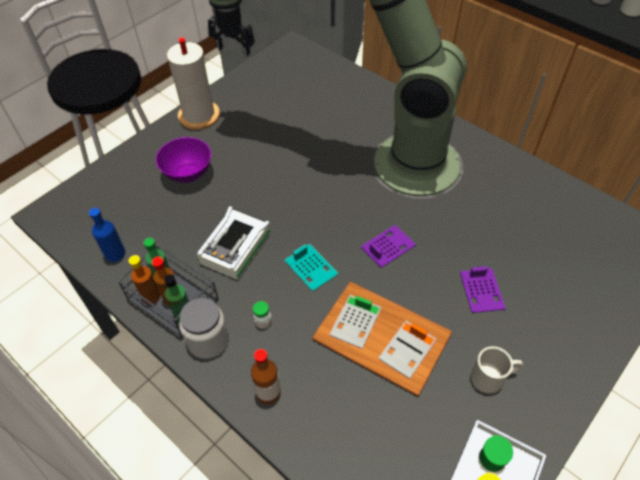

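View pics/top.png

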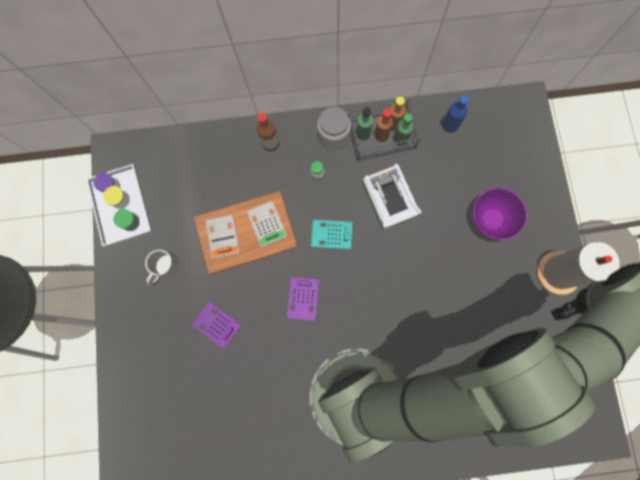

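The scene shows the green-handled plate at scene (356,323) / top (266,225), on the board. Things that could be taken for it:
- spare plate, orange handle: scene (408,345) / top (222,236)
- turquoise plate: scene (311,266) / top (333,234)
- purple plates: scene (388,245) and (481,290) / top (303,298) and (217,325)

I choose the one with the green handle. The box is at top (391,196), with its mouth towards the robot.

```bash
python3 - <<'E'
from h import *
im=grab_frame("top"); cr=im[150:290,180:440]; save("crop",cv2.resize(cr,None,fx=3,fy=3,interpolation=cv2.INTER_CUBIC))
def near(l,c,p):
    L=[d for d in landmark_of(l,c) if np.hypot(*(np.array(d["xy"])-p))<30]; return [(np.round(d["xy"],1),round(d["score"],2)) for d in L]
P={"top":{"plate":(266,225),"plate_handle":(271,236),"box":(391,196),"box_mouth":(400,221),"box_stop":(387,188)},
"scene":{"plate":(356,323),"plate_handle":(362,303),"box":(235,243),"box_mouth":(250,216),"box_stop":(229,240)}}
Z={"plate":.016,"plate_handle":.037,"box":0,"box_mouth":.05,"box_stop":.05}
for c in("top","scene"):
    if c=="scene": grab_frame(c)
    for l,p in P[c].items():
        for uv,s in near(l,c,p): print(c,l,uv,s,np.round(at(c,uv,Z[l]),3))
    for l in("plate","box"):
        for d in outline_of(l,c):
            cc=np.array([(d["rect"][0]+d["rect"][2])/2,(d["rect"][1]+d["rect"][3])/2])
            if np.hypot(*(cc-P[c][l]))<30:
                r=d["region"]; ys,xs=np.nonzero(r); z=.021 if l=="plate" else .05
                pts=np.array([at(c,(x,y),z)[:2] for x,y in zip(xs,ys)]).astype(np.float32)
                b=cv2.minAreaRect(pts*1000); print(c,l,"rect",np.round(b[0]),np.round(b[1]),round(b[2],1),d["score"])
E
```

```text
top plate [267.7 225.5] 0.85 [0.571 0.216 0.016]
top plate_handle [273.2 233.6] 0.64 [0.537 0.199 0.037]
top box [387.8 199. ] 0.8 [ 0.616 -0.191  0.   ]
top box_mouth [403.5 224.5] 0.85 [ 0.512 -0.221  0.05 ]
top box_stop [387.3 189. ] 0.74 [ 0.636 -0.187  0.05 ]
top plate rect [575. 219.] [133.  90.] 16.3 0.62
top box rect [ 608. -194.] [188. 138.] 14.7 0.8
scene box [236.4 245.5] 0.59 [ 0.603 -0.2    0.   ]
scene box_mouth [247.1 215.5] 0.71 [ 0.53  -0.223  0.05 ]
scene box_stop [228.1 241.9] 0.65 [ 0.631 -0.196  0.05 ]
scene plate rect [572. 219.] [144.  92.] 15.2 0.66Traceback (most recent call last):
  File "<stdin>", line 17, in <module>
  File "h.py", line 7, in at
    o,d=ray(c,uv); return o+d*(z-o[2])/d[2]
        ~~~^^^^^^
  File "h.py", line 4, in ray
    k=calibration(c); f=240/np.tan(np.radians(k["fovy"])/2); P=np.array(k["pose"])
ValueError: time passes only in moves, steps and waits
```

View pics/crop.png

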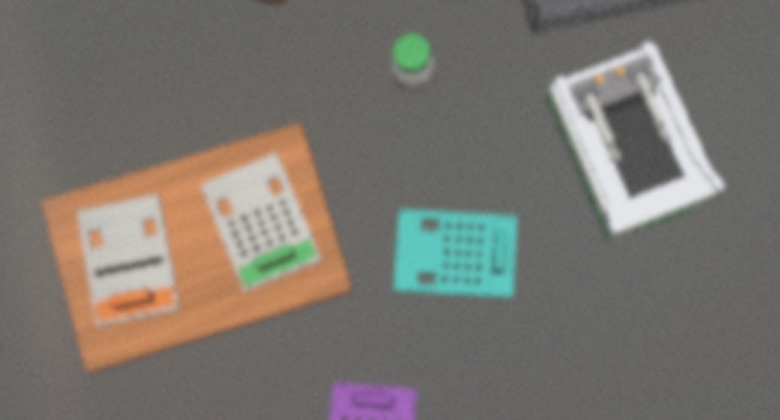

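The crop confirms the choice: plate with green handle at crop (262,225), front edge up-left, slots near the front. The box mouth is at crop (665,210). First I move to a view over the box and turn the tool.

```bash
cat >> h.py <<'E'
from functools import lru_cache
from scipy.spatial.transform import Rotation as Ro
_c=calibration; _m={}
def calibration(c):
    t=telemetry.observe()["clock"]
    if c not in _m or (c=="wrist" and _m[c][0]!=t): _m[c]=(t,_c(c))
    return _m[c][1]
def need(pos,yaw):
    "remaining shift in tool axes and turn about tool axes (shift first, then turn)"
    s=telemetry.observe(); R=Ro.from_euler("xyz",s["tool_rot"])
    T=Ro.from_euler("xyz",[np.pi,0,yaw])
    print("shift",np.round(R.inv().apply(np.array(pos)-s["position"]),4),"turn",np.round((R.inv()*T).as_rotvec(),4),"pos",np.round(s["position"],4),"rpy",np.round(s["tool_rot"],4),"F",np.round(s["force"],1),"w",round(float(s["grip_width"]),4))
E
r='[0.035,-0.024,-0.004,0,0,0,0]'
python3 -m inch "[[0.035,-0.024,-0.004,0,0,0,0],[0.035,-0.024,-0.004,0,0,0,0],[0.035,-0.024,-0.004,0,0,0,0],[0.035,-0.024,-0.004,0,0,0,0]]"
python3 -m inch "[[0.035,-0.024,-0.004,0,0,0,0],[0.035,-0.024,-0.004,0,0,0,0],[0.035,-0.024,-0.004,0,0,0,0],[0.035,-0.024,-0.004,0,0,0,0]]"
python3 -m inch "[[0.035,-0.024,-0.004,0,0,0,0],[0.035,-0.024,-0.004,0,0,0,0],[0.035,-0.024,-0.004,0,0,0,0],[0.035,-0.024,-0.004,0,0,0,0]]"
python3 -m inch "[[0,0,0,0,0,-0.145,0],[0,0,0,0,0,-0.145,0],[0,0,0,0,0,-0.145,0],[0,0,0,0,0,-0.145,0],[0,0,0,0,0,-0.145,0]]"
python3 -m inch "[[0,0,0,0,0,-0.145,0],[0,0,0,0,0,-0.145,0],[0,0,0,0,0,-0.145,0],[0,0,0,0,0,-0.145,0],[0,0,0,0,0,-0.145,0]]"
python3 - <<'E'
from h import *
need((.50,-.19,.28),1.84)
im=grab_frame("wrist"); save("w1",im); k=calibration("wrist"); print(np.round(k["pose"],3).tolist())
for l in("box","box_mouth","box_stop"):
    for d in landmark_of(l,"wrist")[:2]: print(l,np.round(d["xy"],1),round(d["score"],2),np.round(at("wrist",d["xy"],0 if l=="box" else .05),4))
E
```

```text
clock: 2.0
position: [0.2981, -0.458, 0.2475]
tool_rot: [3.141, -0.0, 0.316]
force: [1.1, 0.3, -0.3]
grip_width: 0.0851
finger_force: 0.0
clock: 2.4
position: [0.4014, -0.3232, 0.2637]
tool_rot: [3.141, -0.0, 0.316]
force: [1.3, -1.6, 0.1]
grip_width: 0.0859
finger_force: 0.0
clock: 2.8
position: [0.5047, -0.1884, 0.2797]
tool_rot: [3.141, -0.0, 0.316]
force: [0.9, -1.5, 0.0]
grip_width: 0.0854
finger_force: 0.0
clock: 3.3
position: [0.5039, -0.1899, 0.2794]
tool_rot: [3.141, 0.0, 1.047]
force: [-0.2, -0.4, -1.2]
grip_width: 0.0854
finger_force: 0.0
clock: 3.8
position: [0.5039, -0.19, 0.2793]
tool_rot: [3.142, 0.0, 1.772]
force: [-0.0, -0.1, -0.4]
grip_width: 0.0851
finger_force: 0.0
shift [ 0.0008 -0.0038 -0.0007] turn [ 0.0001  0.0001 -0.0684] pos [ 0.5039 -0.19    0.2793] rpy [3.1415e+00 1.0000e-04 1.7716e+00] F [-0.  -0.1 -0.4] w 0.0851
[[0.978, 0.201, 0.056, 0.489], [0.209, -0.943, -0.26, -0.124], [0.001, 0.266, -0.964, 0.422], [0.0, 0.0, 0.0, 1.0]]
box [401.7 226.1] 0.82 [ 0.6109 -0.1966  0.    ]
box_mouth [333.3 242.2] 0.86 [ 0.5233 -0.2223  0.05  ]
box_stop [433.2 231.3] 0.79 [ 0.6339 -0.1878  0.05  ]
```

View pics/w1.png

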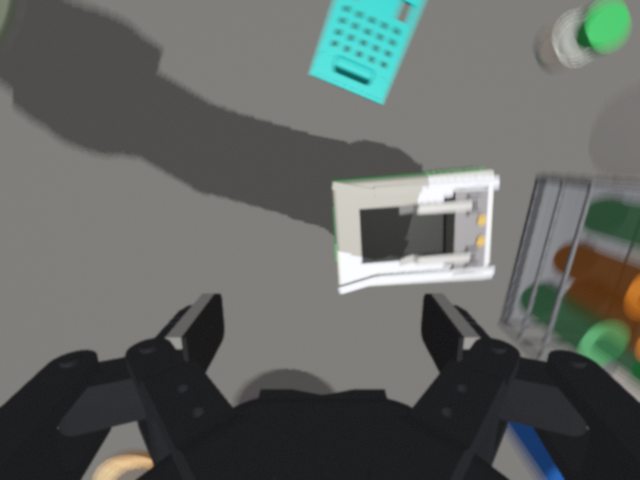

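The wrist picture shows the box clearly: mouth edge from about (335,185) to (342,290), far end at about x=495, clips at (440,210) and (440,260), with clear space on the approach side. I'll fit a box model to the outline for an accurate pose.

```bash
cat >> h.py <<'E'
from scipy.optimize import minimize
def hullfit(c,region,solids,g):
    "fit x,y,yaw so that the silhouette of solids (lists of local xyz points, each convex) matches region"
    k=calibration(c); f=240/np.tan(np.radians(k["fovy"])/2); P=np.array(k["pose"]); S=4
    R=cv2.GaussianBlur(region.astype(np.float32),(0,0),1.0)
    x0,y0,w,h=cv2.boundingRect(region.astype(np.uint8)); x0=max(x0-25,0); y0=max(y0-25,0); w+=50; h+=50
    R=R[y0:y0+h,x0:x0+w]; h,w=R.shape
    def cost(p):
        M=np.zeros((h*S,w*S),np.uint8); cs,sn=np.cos(p[2]),np.sin(p[2])
        for L in solids:
            L=np.array(L); X=np.c_[p[0]+cs*L[:,0]-sn*L[:,1],p[1]+sn*L[:,0]+cs*L[:,1],L[:,2]]
            q=(X-P[:3,3])@P[:3,:3]; uv=q[:,:2]/q[:,2:]*f+[k["cx"],k["cy"]]
            hl=cv2.convexHull(((uv+.5-[x0,y0])*S*16).astype(np.int32)); cv2.fillConvexPoly(M,hl,255,shift=4)
        m=cv2.GaussianBlur(cv2.resize(M.astype(np.float32)/255,(w,h),interpolation=cv2.INTER_AREA),(0,0),1.0)
        return ((m-R)**2).sum()/R.sum()
    g=np.array(g,float); sx=np.array([g,g+[.012,0,0],g+[0,.012,0],g+[0,0,.1]])
    r=minimize(cost,g,method="Nelder-Mead",options=dict(initial_simplex=sx,xatol=1e-5,fatol=1e-6,maxiter=300))
    return r.x,r.fun
def block(xa,xb,ya,yb,za,zb): return [(x,y,z) for x in(xa,xb) for y in(ya,yb) for z in(za,zb)]
BOX=[block(-.09,.09,-.063,.063,0,.05),block(-.09,.09,.056,.063,.05,.058),block(-.09,.09,-.063,-.056,.05,.058)]
def plate(z): return [block(-.065,.065,-.045,.045,z,z+.005),block(-.054,-.042,-.022,.022,z+.005,z+.037)]
E
python3 - <<'E'
from h import *
for c in("wrist","top","scene"):
    if c!="wrist": grab_frame(c)
    calibration(c)
    for d in outline_of("box",c)[:2]:
        print(c,d["score"],d["rect"])
        if d["score"]>.3 and d["region"].sum()>100: print(*[np.round(v,4) for v in hullfit(c,d["region"],BOX,(.61,-.197,.26))])
    if c!="wrist":
        for d in outline_of("plate",c):
            r=d["rect"]; p=proj(c,(.573,.219,.02))
            if r[0]<p[0]<r[2] and r[1]<p[1]<r[3] and d["region"].sum()>100:
                print("plate",d["score"],*[np.round(v,4) for v in hullfit(c,d["region"],plate(.016),(.573,.219,.27))])
need((.50,.13,.30),1.84)
E
```

```text
wrist 0.93 [334.7, 171.4, 500.6, 289.9]
[ 0.6107 -0.1935  0.2517] 0.0265
top 0.88 [360.4, 164.8, 409.4, 229.9]
[ 0.6088 -0.1771  0.2018] 0.3769
plate 0.56 [0.577  0.2195 0.2663] 0.0179
scene 0.75 [196.9, 207.4, 270.1, 275.6]
[ 0.6121 -0.1962  0.2782] 0.0176
plate 0.7 [0.5757 0.219  0.2834] 0.0109
shift [ 0.3146  0.0579 -0.0207] turn [-0.     0.    -0.075] pos [ 0.5039 -0.1898  0.2793] rpy [-3.1416  0.      1.765 ] F [-0.  -0.1 -0.5] w 0.0854
```

```bash

python3 -m inch "[[0.041,0.01,0,0,0,-0.016,0],[0.041,0.01,0,0,0,-0.016,0],[0.041,0.01,0,0,0,-0.016,0],[0.041,0.01,0,0,0,-0.016,0],[0.041,0.01,0,0,0,-0.016,0]]"
python3 -m inch "[[0.041,0.01,0,0,0,0,0],[0.041,0.01,0,0,0,0,0],[0.041,0.01,0,0,0,0,0],[0.041,0.01,0,0,0,0,0],[0.041,0.01,0,0,0,0,0]]"
python3 -m inch "[[0,0,0,0,0,0,0],[0,0,0,0,0,0,0]]"
python3 - <<'E'
from h import *
im=grab_frame("wrist"); save("w2",im)
for d in outline_of("plate","wrist"):
    if d["region"].sum()>500: print(d["score"],d["rect"],*[np.round(v,4) for v in hullfit("wrist",d["region"],plate(.016),(.576,.219,.275))])
for d in landmark_of("plate_handle","wrist")[:3]: print(d["score"],d["xy"],at("wrist",d["xy"],.037))
h=np.array([.576,.219])-.048*np.array([np.cos(.275),np.sin(.275)]); print("handle",h)
need((*h,.2),1.846)
E
```

```text
clock: 4.85
position: [0.5063, 0.0227, 0.2795]
tool_rot: [3.141, 0.0, 1.846]
force: [0.9, -0.0, -0.3]
grip_width: 0.0855
finger_force: 0.0
clock: 5.35
position: [0.4987, 0.2336, 0.2794]
tool_rot: [3.141, 0.0, 1.845]
force: [1.4, -1.0, 0.3]
grip_width: 0.0851
finger_force: 0.0
clock: 5.55
position: [0.4986, 0.2327, 0.2791]
tool_rot: [-3.141, -0.0, 1.847]
force: [-0.3, 0.1, 0.3]
grip_width: 0.0854
finger_force: 0.0
0.86 [101.7, 0.0, 234.7, 65.0] [0.576 0.219 0.275] 0.9709
0.77 [250.6, 301.4, 343.7, 390.1] [0.576 0.219 0.275] 0.9585
0.73 [327.9, 194.2, 435.0, 272.3] [0.5768 0.2195 0.2807] 0.0399
0.57 [112.9, 188.5, 230.6, 295.2] [0.576 0.219 0.275] 0.9655
0.97 [118.3, 12.7] [0.24644522 0.36941317 0.037     ]
0.88 [200.5, 265.6] [0.37390375 0.12406874 0.037     ]
0.74 [276.7, 388.7] [ 0.50598807 -0.02473476  0.037     ]
handle [0.52980359 0.20596575]
shift [-0.032   0.0227  0.0793] turn [-0.0001  0.0006 -0.002 ] pos [0.4993 0.2307 0.2793] rpy [-3.1415e+00  6.0000e-04  1.8440e+00] F [ 0.3 -1.   0.1] w 0.0854
```

View pics/w2.png

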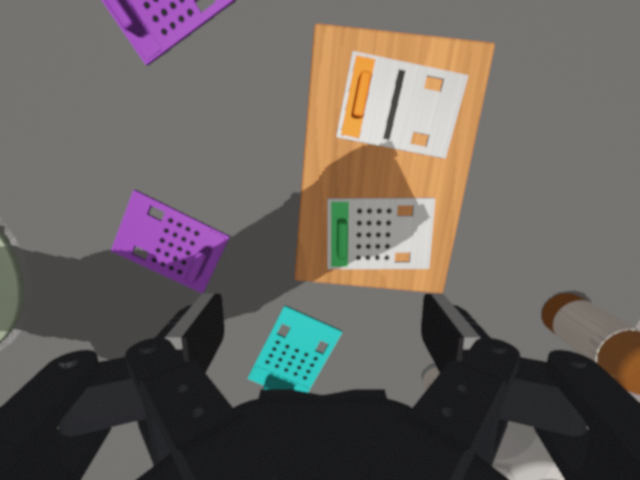

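The picture shows the green-handled plate at (380,233), handle at (342,240), square to the tool. The model fit gives (0.5765, 0.2195, yaw 0.279), in agreement with the other cameras. I go down to grasp.

```bash

python3 -m inch "[[-0.0064,0.0047,0.042,0,0,0,0],[-0.0064,0.0047,0.042,0,0,0,0],[-0.0064,0.0047,0.042,0,0,0,0],[-0.0064,0.0047,0.042,0,0,0,0],[-0.0064,0.0047,0.042,0,0,0,0]]"
python3 -m inch "[[0,0,0,0,0,0,0],[0,0,0,0,0,0,0]]"
python3 - <<'E'
from h import *
need((.5304,.2061,.025),1.5708+.279)
E
```

```text
clock: 6.2
position: [0.5308, 0.2059, 0.0679]
tool_rot: [3.141, 0.0, 1.844]
force: [1.4, 0.8, 0.4]
grip_width: 0.0854
finger_force: 0.0
clock: 6.4
position: [0.5302, 0.2072, 0.0701]
tool_rot: [-3.141, -0.0, 1.845]
force: [1.1, 0.3, 0.3]
grip_width: 0.0854
finger_force: 0.0
shift [-0.0011 -0.0001  0.0451] turn [-0.0006 -0.0001 -0.005 ] pos [0.5302 0.2072 0.0701] rpy [-3.1410e+00 -1.0000e-04  1.8448e+00] F [1.1 0.3 0.3] w 0.0854
```

```bash

python3 -m inch "[[-0.001,0,0.015,0,0,-0.005,0],[0,0,0.015,0,0,0,0],[0,0,0.01,0,0,0,0],[0,0,0.005,0,0,0,0],[0,0,0,0,0,0,0]]" 70
python3 -m inch "[[0,0,0,0,0,0,0.5],[0,0,0,0,0,0,0.7],[0,0,0,0,0,0,1],[0,0,0,0,0,0,1],[0,0,0,0,0,0,1]]" 70
python3 -m inch "[[0,0,0,0,0,0,1],[0,0,0,0,0,0,1],[0,0,0,0,0,0,1],[0,0,0,0,0,0,1],[0,0,0,0,0,0,1]]" 70
```

```text
clock: 6.9
position: [0.5302, 0.2066, 0.0238]
tool_rot: [-3.141, 0.0, 1.851]
force: [0.2, 0.9, 0.2]
grip_width: 0.0854
finger_force: 0.0
clock: 7.4
position: [0.5306, 0.2065, 0.0245]
tool_rot: [3.141, -0.0, 1.851]
force: [-4.5, -1.0, 4.1]
grip_width: 0.0125
finger_force: 3.2
clock: 7.9
position: [0.5307, 0.2066, 0.0246]
tool_rot: [3.141, 0.0, 1.851]
force: [0.3, -0.3, 5.6]
grip_width: 0.011
finger_force: 69.2
```

```bash

python3 -m inch "[[0,0,-0.01,0,0,0,1],[0,0,-0.03,0,0,0,1],[0,0,-0.04,0,0,0,1],[0,0,-0.04,0,0,0,1],[0,0,-0.025,0,0,0,1]]"
python3 -m inch "[[-0.015,-0.01,0,0,0,0,1],[-0.03,-0.019,0,0,0,0,1],[-0.03,-0.019,0,0,0,0,1],[-0.03,-0.019,0,0,0,0,1],[-0.03,-0.019,0,0,0,0,1]]"
python3 -m inch "[[-0.03,-0.019,0,0,0,0,1],[-0.03,-0.019,0,0,0,0,1],[-0.03,-0.019,0,0,0,0,1],[-0.03,-0.019,0,0,0,0,1],[-0.03,-0.019,0,0,0,0,1]]"
python3 -m inch "[[-0.03,-0.019,0,0,0,0,1],[-0.03,-0.019,0,0,0,0,1],[-0.03,-0.019,0,0,0,0,1],[-0.03,-0.019,0,0,0,0,1],[0,0,0,0,0,0,1]]"
python3 -m inch "[[0,0,0,0,0,0,1],[0,0,0,0,0,0,1]]"
python3 - <<'E'
from h import *
need((.396,-.253,.17),1.836)
im=grab_frame("wrist"); save("w3",im)
for l in ("box","plate"):
  for d in outline_of(l,"wrist")[:3]:
    if d["region"].sum()>500:
        s=telemetry.observe()["position"]; g=(.61,-.195,.265) if l=="box" else (s[0]+.0463,s[1]+.0127,.27)
        print(l,d["score"],d["rect"],*[np.round(v,4) for v in hullfit("wrist",d["region"],BOX if l=="box" else plate(s[2]-.0085),g)])
for l in("box_mouth","box_stop"):
    for d in landmark_of(l,"wrist")[:2]: print(l,np.round(d["xy"],1),round(d["score"],2),np.round(at("wrist",d["xy"],.05),4))
E
```

```text
clock: 8.4
position: [0.5309, 0.2069, 0.1727]
tool_rot: [3.139, -0.0, 1.851]
force: [0.3, -0.1, -1.8]
grip_width: 0.0108
finger_force: 68.6
clock: 8.9
position: [0.4844, 0.0518, 0.1698]
tool_rot: [3.141, 0.0, 1.851]
force: [1.7, -1.3, -1.1]
grip_width: 0.0108
finger_force: 68.4
clock: 9.4
position: [0.4347, -0.1186, 0.1699]
tool_rot: [3.141, 0.0, 1.851]
force: [0.7, 0.3, -1.8]
grip_width: 0.0109
finger_force: 68.4
clock: 9.9
position: [0.3936, -0.2576, 0.1696]
tool_rot: [-3.141, 0.001, 1.845]
force: [0.5, 0.7, -1.1]
grip_width: 0.0107
finger_force: 68.5
clock: 10.1
position: [0.3957, -0.2528, 0.1696]
tool_rot: [3.141, -0.0, 1.852]
force: [0.5, -0.7, -1.7]
grip_width: 0.0109
finger_force: 68.4
shift [-0.0003  0.0002 -0.0004] turn [ 0.0003 -0.0001  0.0159] pos [ 0.3957 -0.2528  0.1696] rpy [ 3.1413e+00 -1.0000e-04  1.8519e+00] F [ 0.5 -0.7 -1.7] w 0.0109
box 0.67 [469.8, 155.6, 640.0, 307.7] [ 0.7088 -0.1581  0.3779] 0.3658
plate 0.81 [285.3, 195.3, 578.1, 377.8] [ 0.4416 -0.2375  0.2831] 0.2987
plate 0.57 [474.9, 0.0, 604.2, 56.6] [ 0.4421 -0.2401  0.27  ] 0.9749
box_mouth [483.8 241.6] 0.76 [ 0.5244 -0.2205  0.05  ]
box_stop [624.9 239.7] 0.78 [ 0.6348 -0.1871  0.05  ]
```

View pics/w3.png

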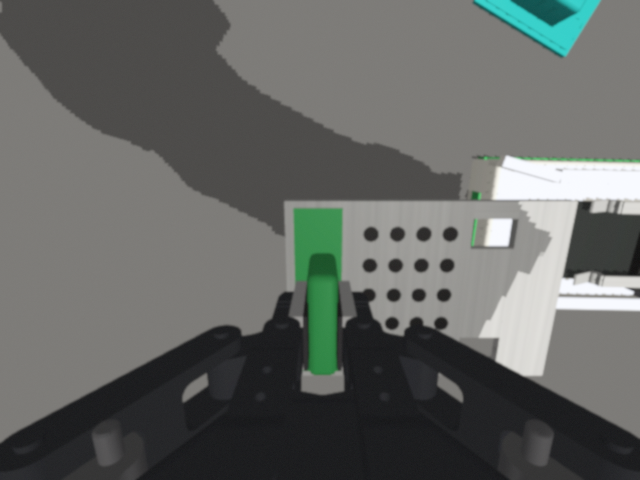

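The plate is held square: upper edge at row 201, front edge at (575,200) to (545,375). The box lies at the right, from about row 158 to row 308. I'll compare edge directions in this picture.

```bash
python3 - <<'E'
from h import *
im=cv2.imread("pics/w3.png")[:,:,::-1].astype(float); g=cv2.GaussianBlur(im.max(2),(0,0),1)
def edge(name,cols,r0,r1,z,sign):
    P=[]
    for c in cols:
        d=sign*np.diff(g[r0:r1,c]); i=d.argmax(); 
        if 0<i<len(d)-1:
            a,b,e=d[i-1:i+2]; P.append((c,r0+i+.5+.5*(a-e)/(a-2*b+e)))
    P=np.array(P); k=np.polyfit(P[:,0],P[:,1],1)
    for _ in range(3):
        m=abs(np.polyval(k,P[:,0])-P[:,1])<1.5; k=np.polyfit(P[m,0],P[m,1],1)
    A,B=[at("wrist",(c,np.polyval(k,c)),z) for c in (cols[0],cols[-1])]
    a=np.arctan2(*(B-A)[1::-1]); print(name,m.sum(),len(m),np.round(np.polyval(k,[cols[0],cols[-1]]),1),"yaw",round(a,4),A.round(4),B.round(4))
edge("plate L",range(350,460),190,212,.166,1)
edge("box L outer",range(505,638),145,168,.058,1)
edge("box R outer",range(572,638),300,318,.058,-1)
edge("boxR inner",range(590,638),270,292,.058,1)
for r in range(150,205,2): print(r,im[r,[560,600,635]].max(1))
for r in range(270,318,2): print(r,im[r,[575,600,635]].max(1))
E
```

```text
plate L 110 110 [200.3 200.3] yaw 0.2808 [ 0.3945 -0.2051  0.166 ] [ 0.4408 -0.1918  0.166 ]
box L outer 102 133 [159.8 163. ] yaw 0.2578 [ 0.5096 -0.1569  0.058 ] [ 0.6053 -0.1316  0.058 ]
box R outer 66 66 [309.1 310.3] yaw 0.2594 [ 0.615  -0.2536  0.058 ] [ 0.6683 -0.2394  0.058 ]
boxR inner 38 48 [274.8 275.8] yaw 0.2576 [ 0.6146 -0.2216  0.058 ] [ 0.6521 -0.2117  0.058 ]
150 [125. 126. 125.]
152 [125. 124. 124.]
154 [125. 125. 125.]
156 [124. 126. 125.]
158 [148. 139. 125.]
160 [165. 180. 169.]
162 [225. 202. 187.]
164 [249. 243. 233.]
166 [254. 252. 247.]
168 [232. 251. 251.]
170 [188. 247. 233.]
172 [245. 255. 251.]
174 [255. 255. 255.]
176 [255. 255. 255.]
178 [253. 255. 255.]
180 [241. 255. 255.]
182 [240. 255. 255.]
184 [254. 255. 255.]
186 [255. 255. 255.]
188 [255. 255. 255.]
190 [255. 255. 255.]
192 [255. 255. 255.]
194 [255. 255. 255.]
196 [255. 255. 255.]
198 [246. 227. 233.]
200 [185. 194. 200.]
202 [214. 207. 204.]
204 [220. 209. 219.]
270 [54. 56. 23.]
272 [48. 70. 23.]
274 [105.  95.  31.]
276 [153. 136. 139.]
278 [171. 163. 211.]
280 [184. 180. 219.]
282 [192. 195. 218.]
284 [214. 200. 219.]
286 [251. 229. 209.]
288 [255. 254. 130.]
290 [255. 255.  65.]
292 [245. 254.  79.]
294 [183. 214.  70.]
296 [161. 147. 113.]
298 [237. 227. 194.]
300 [255. 255. 250.]
302 [255. 255. 255.]
304 [255. 255. 255.]
306 [255. 255. 255.]
308 [232. 245. 252.]
310 [152. 170. 206.]
312 [125. 126. 131.]
314 [125. 125. 125.]
316 [126. 126. 125.]
```

```bash

python3 -m inch "[[0,0.012,0,0,0,0.011,1],[0.001,0.013,0.015,0,0,0.012,1],[0,0.013,0.03,0,0,0,1],[0,0.012,0.03,0,0,0,1],[0,0,0.02,0,0,0,1]]"
python3 -m inch "[[0,0,0,0,0,0,1],[0,0,0,0,0,0,1]]"
python3 - <<'E'
from h import *
need((.4434,-.2382,.0585),1.829)
im=grab_frame("wrist"); save("w4",im)
E
```

```text
clock: 10.85
position: [0.4452, -0.2381, 0.0725]
tool_rot: [3.141, -0.001, 1.829]
force: [-0.1, 0.3, -1.4]
grip_width: 0.011
finger_force: 68.4
clock: 11.05
position: [0.4439, -0.2392, 0.0746]
tool_rot: [-3.141, -0.0, 1.828]
force: [1.0, -0.1, -1.3]
grip_width: 0.0109
finger_force: 68.4
shift [ 0.0011 -0.0002  0.0161] turn [-0.0001 -0.0003 -0.0009] pos [ 0.4439 -0.2392  0.0746] rpy [-3.1415e+00 -3.0000e-04  1.8281e+00] F [ 1.  -0.1 -1.3] w 0.0109
```

View pics/w4.png

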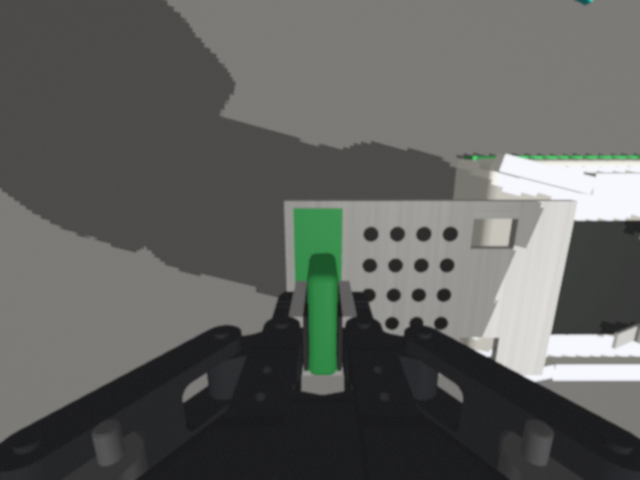

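The plate's front corners are at (575,201) and (545,375). The box's left outer edge is at row 157, the right rail's outer edge at row 380, and the dark bed opening spans rows 222 to 333. I'll measure the lateral offset from these.

```bash
python3 - <<'E'
from h import *
a=.258; u=np.array([np.cos(a),np.sin(a)]); n=np.array([-u[1],u[0]])
im=cv2.imread("pics/w4.png")[:,:,::-1].astype(float); g=im.max(2)
def sl(c,r,z): p=at("wrist",(c,r),z)[:2]; return np.round([p@u*1000,p@n*1000],1)
zp=.0746-.0085+.005
for c in (620,636):
    col=g[:,c]; d=np.diff(col); e=[(i+.5,int(d[i])) for i in range(145,400) if abs(d[i])>22]; print(c,e)
print("plate corners",sl(575,201,zp),sl(545,375,zp))
t=telemetry.observe()["position"][:2]; print("tcp",t@u*1000,t@n*1000)
for nm,r,z in(("Lout",156,.058),("Lout green z50",156,.05),("hole up",222,.05),("hole lo",333,.05),("Rrail out",380,.058),("Rrail in",365,.058)): print(nm,sl(630,r,z))
for s in (.47,.5,.53):
  for l in(-.063,-.047,.047,.063):
    p=u*s+n*(-.3435+l); print(s,l,np.round(proj("wrist",(*p,.058)),1))
E
```

```text
620 [(154.5, 29), (155.5, 30), (160.5, 31), (218.5, -25), (219.5, -49), (220.5, -64), (221.5, -38), (330.5, 25), (331.5, 36), (332.5, 35), (333.5, 23), (354.5, -23), (355.5, -39), (356.5, -36), (362.5, 23), (363.5, 46), (364.5, 33), (379.5, -31), (380.5, -45), (381.5, -29)]
636 [(154.5, 31), (155.5, 30), (160.5, 35), (219.5, -42), (220.5, -53), (221.5, -33), (324.5, 23), (325.5, 32), (326.5, 25), (340.5, 35), (341.5, 43), (342.5, 29), (355.5, -34), (356.5, -44), (362.5, 24), (363.5, 44), (364.5, 33), (379.5, -31), (380.5, -45), (381.5, -29)]
plate corners [ 480.6 -299.1] [ 483.3 -389.4]
tcp 368.2372500495758 -344.97459770248344
Lout [ 512.1 -280. ]
Lout green z50 [ 519.3 -280.1]
hole up [ 527.5 -313.2]
hole lo [ 543.4 -377.7]
Rrail out [ 542.4 -402.8]
Rrail in [ 540. -393.]
0.47 -0.063 [501.3 385.8]
0.47 -0.047 [505.4 361.4]
0.47 0.047 [534.  191.7]
0.47 0.063 [539.8 157.3]
0.5 -0.063 [554.  385.6]
0.5 -0.047 [559.3 361.3]
0.5 0.047 [596.4 191.6]
0.5 0.063 [603.9 157.2]
0.53 -0.063 [606.6 385.5]
0.53 -0.047 [613.2 361.1]
0.53 0.047 [658.7 191.5]
0.53 0.063 [667.9 157.1]
```

```bash

python3 -m inch "[[-0.0014,0,0.005,0,0,0,1],[0,0,0.005,0,0,0,1],[0,0,0.002,0,0,0,1],[0,0,0.001,0,0,0,1],[0,0,0,0,0,0,1]]"
python3 -m inch "[[0,0,0.001,0,0,0,1],[0,0,0,0,0,0,1]]"
python3 -m inch "[[0,0,0.001,0,0,0,1],[0,0,0,0,0,0,1]]"
python3 -m inch "[[0,0,0.0005,0,0,0,1],[0,0,0,0,0,0,1]]"
```

```text
clock: 11.6
position: [0.4437, -0.241, 0.0613]
tool_rot: [-3.142, -0.0, 1.828]
force: [0.2, 0.5, -0.5]
grip_width: 0.0106
finger_force: 68.5
clock: 11.8
position: [0.4438, -0.241, 0.0603]
tool_rot: [3.142, -0.0, 1.828]
force: [0.3, 1.2, -0.7]
grip_width: 0.0112
finger_force: 68.5
clock: 12.0
position: [0.4437, -0.241, 0.0592]
tool_rot: [-3.142, -0.0, 1.828]
force: [-1.0, -1.0, -1.4]
grip_width: 0.0111
finger_force: 68.5
clock: 12.2
position: [0.4437, -0.241, 0.0588]
tool_rot: [-3.142, -0.0, 1.828]
force: [-0.8, 1.1, -1.8]
grip_width: 0.011
finger_force: 68.5
```

```bash

python3 -m inch "[[0,0,0.0005,0,0,0,1],[0,0,0,0,0,0,1]]" | grep -E "pos|forc"
python3 -m inch "[[0,0,0.0005,0,0,0,1],[0,0,0,0,0,0,1]]"| grep -E "pos|forc"
python3 -m inch "[[0,0,0.0005,0,0,0,1],[0,0,0,0,0,0,1]]"| grep -E "pos|forc"
```

```text
position: [0.4438, -0.241, 0.0583]
force: [-0.6, 0.6, 2.2]
finger_force: 68.9
position: [0.4438, -0.241, 0.0579]
force: [-3.1, 0.0, 5.9]
finger_force: 69.6
position: [0.4439, -0.2411, 0.0576]
force: [-3.8, -0.1, 8.7]
finger_force: 70.1
```

```bash

python3 -m inch "[[0,0,-0.001,0,0,0,1],[0,0.004,0,0,0,0,1],[0,0.004,0,0,0,0,1],[0,0,0,0,0,0,1]]" | grep -E "pos|rot|forc"
python3 -m inch "[[0,0.003,0,0,0,0,1],[0,0.003,0,0,0,0,1],[0,0,0,0,0,0,1]]"| grep -E "pos|rot|forc"
python3 -m inch "[[0,0.003,0,0,0,0,1],[0,0.003,0,0,0,0,1],[0,0,0,0,0,0,1]]"| grep -E "pos|rot|forc"
python3 -c "
from h import *
a=.258; u=np.array([np.cos(a),np.sin(a)]); n=np.array([-u[1],u[0]])
s=telemetry.observe(); print(s['position'][:2]@u,s['position'][:2]@n,s['force'][:2]@u,s['force'][:2]@n,s['moment'])"
```

```text
position: [0.4524, -0.2387, 0.0583]
tool_rot: [3.141, 0.0, 1.828]
force: [1.6, -0.5, 2.3]
finger_force: 68.9
position: [0.4579, -0.2373, 0.0583]
tool_rot: [3.141, 0.0, 1.828]
force: [1.4, -0.4, 0.7]
finger_force: 69.0
position: [0.4636, -0.2358, 0.0584]
tool_rot: [3.141, 0.0, 1.828]
force: [1.0, 0.2, 2.0]
finger_force: 69.1
0.38809575270122837 -0.3462729979190842 1.0355597227990372 -0.11479635265757221 [ 0.0643826  -0.51666718  0.01029135]
```

```bash
cat > st.py <<'E'
from h import *
a=.258; u=np.array([np.cos(a),np.sin(a)]); n=np.array([-u[1],u[0]])
s=telemetry.observe(); p,f=s['position'],s['force']
print("s %.4f l %.4f z %.4f | Fs %.1f Fl %.1f Fz %.1f | M %s rpy %s w %.4f t %.1f"%(p[:2]@u,p[:2]@n,p[2],f[:2]@u,f[:2]@n,f[2],np.round(s['moment'],2),np.round(s['tool_rot'],3),s['grip_width'],s['clock']))
E
for i in 1; do :; done
python3 -m inch "[[0,0.003,0,0,0,0,1],[0,0.002,0,0,0,0,1],[0,0,0,0,0,0,1]]">/dev/null; python3 st.py
python3 -m inch "[[0,0.003,0,0,0,0,1],[0,0.002,0,0,0,0,1],[0,0,0,0,0,0,1]]">/dev/null; python3 st.py
python3 -m inch "[[0,0.003,0,0,0,0,1],[0,0.002,0,0,0,0,1],[0,0,0,0,0,0,1]]">/dev/null; python3 st.py
```

```text
s 0.3928 l -0.3463 z 0.0584 | Fs -0.2 Fl 0.1 Fz 3.7 | M [ 0.01 -0.24 -0.08] rpy [3.141 0.    1.828] w 0.0112 t 14.1
s 0.3978 l -0.3463 z 0.0584 | Fs -0.6 Fl 0.7 Fz 4.7 | M [ 0.   -0.2   0.03] rpy [3.141 0.    1.828] w 0.0110 t 14.4
s 0.4028 l -0.3464 z 0.0584 | Fs -0.7 Fl -0.0 Fz 5.3 | M [-0.06 -0.16 -0.01] rpy [3.141 0.    1.828] w 0.0110 t 14.7
```

```bash

python3 -m inch "[[0,0.003,-0.0005,0,0,0,1],[0,0.002,0,0,0,0,1],[0,0,0,0,0,0,1]]">/dev/null; python3 st.py
python3 -m inch "[[0,0.003,0,0,0,0,1],[0,0.002,0,0,0,0,1],[0,0,0,0,0,0,1]]">/dev/null; python3 st.py
python3 -m inch "[[0,0.002,0,0,0,0,1],[0,0.001,0,0,0,0,1],[0,0,0,0,0,0,1]]">/dev/null; python3 st.py
```

```text
s 0.4078 l -0.3461 z 0.0586 | Fs 0.8 Fl -0.5 Fz -0.2 | M [-0.02 -0.06  0.01] rpy [ 3.142 -0.     1.828] w 0.0110 t 15.0
s 0.4129 l -0.3462 z 0.0587 | Fs -0.7 Fl 0.1 Fz -1.4 | M [-0.01  0.06 -0.02] rpy [ 3.141 -0.     1.828] w 0.0105 t 15.3
s 0.4158 l -0.3462 z 0.0588 | Fs 0.2 Fl -0.4 Fz -1.4 | M [-0.04  0.08  0.06] rpy [ 3.142 -0.     1.828] w 0.0110 t 15.6
```

```bash

python3 -m inch "[[0,0.002,0,0,0,0,1],[0,0.001,0,0,0,0,1],[0,0,0,0,0,0,1]]">/dev/null; python3 st.py
python3 -m inch "[[0,0.002,0,0,0,0,1],[0,0.001,0,0,0,0,1],[0,0,0,0,0,0,1]]">/dev/null; python3 st.py
python3 -m inch "[[0,0.002,0,0,0,0,1],[0,0.001,0,0,0,0,1],[0,0,0,0,0,0,1]]">/dev/null; python3 st.py
```

```text
s 0.4188 l -0.3462 z 0.0588 | Fs -0.0 Fl 0.3 Fz -0.5 | M [ 0.03  0.02 -0.01] rpy [ 3.141 -0.     1.828] w 0.0112 t 15.9
s 0.4218 l -0.3462 z 0.0588 | Fs 0.5 Fl 1.1 Fz -1.8 | M [-0.01  0.04  0.01] rpy [ 3.142 -0.     1.828] w 0.0110 t 16.2
s 0.4243 l -0.3463 z 0.0587 | Fs -3.4 Fl -1.0 Fz -0.1 | M [-0.25  0.78 -0.01] rpy [-3.141 -0.     1.828] w 0.0110 t 16.5
```

```bash

python3 -m inch "[[0,0.001,0.0002,0,0,0,1],[0,0.001,0,0,0,0,1],[0,0,0,0,0,0,1]]">/dev/null; python3 st.py
python3 -m inch "[[0,0.001,0,0,0,0,1],[0,0.001,0,0,0,0,1],[0,0,0,0,0,0,1]]">/dev/null; python3 st.py
python3 -m inch "[[0,0.001,0,0,0,0,1],[0,0.001,0,0,0,0,1],[0,0,0,0,0,0,1]]">/dev/null; python3 st.py
python3 -m inch "[[0,0.001,0,0,0,0,1],[0,0.001,0,0,0,0,1],[0,0,0,0,0,0,1]]">/dev/null; python3 st.py
```

```text
s 0.4263 l -0.3464 z 0.0586 | Fs -4.4 Fl -0.5 Fz 1.7 | M [-0.29  0.95 -0.01] rpy [-3.141  0.     1.828] w 0.0112 t 16.8
s 0.4282 l -0.3464 z 0.0586 | Fs -4.8 Fl 0.2 Fz 3.1 | M [-0.29  1.05  0.01] rpy [-3.141  0.     1.827] w 0.0108 t 17.1
s 0.4302 l -0.3465 z 0.0586 | Fs -5.9 Fl -0.8 Fz 3.0 | M [-0.31  1.11 -0.02] rpy [-3.141  0.     1.827] w 0.0109 t 17.4
s 0.4327 l -0.3463 z 0.0586 | Fs -2.9 Fl -0.0 Fz 1.1 | M [-0.2   0.6  -0.09] rpy [3.141 0.    1.828] w 0.0108 t 17.7
```

```bash

python3 -m inch "[[0,0.002,0,0,0,0,1],[0,0.002,0,0,0,0,1],[0,0.002,0,0,0,0,1],[0,0,0,0,0,0,1]]">/dev/null; python3 st.py
python3 -m inch "[[0,0.002,0,0,0,0,1],[0,0.002,0,0,0,0,1],[0,0.002,0,0,0,0,1],[0,0,0,0,0,0,1]]">/dev/null; python3 st.py
python3 -m inch "[[0,0.002,0,0,0,0,1],[0,0.002,0,0,0,0,1],[0,0.002,0,0,0,0,1],[0,0,0,0,0,0,1]]">/dev/null; python3 st.py
```

```text
s 0.4392 l -0.3462 z 0.0586 | Fs -1.6 Fl -0.3 Fz -0.1 | M [-0.1   0.15 -0.04] rpy [ 3.141 -0.     1.828] w 0.0111 t 18.1
s 0.4451 l -0.3463 z 0.0586 | Fs -1.8 Fl -0.9 Fz 1.0 | M [-0.15  0.27 -0.06] rpy [ 3.141 -0.     1.828] w 0.0108 t 18.5
s 0.4511 l -0.3463 z 0.0586 | Fs -1.3 Fl -1.0 Fz 2.2 | M [-0.22  0.35 -0.04] rpy [3.141 0.    1.828] w 0.0106 t 18.9
```

```bash

python3 -m inch "[[0,0.001,0,0,0,0,1],[0,0.001,0,0,0,0,1],[0,0.001,0,0,0,0,1],[0,0,0,0,0,0,1]]">/dev/null; python3 st.py
python3 -m inch "[[0,0.001,0,0,0,0,1],[0,0.001,0,0,0,0,1],[0,0,0,0,0,0,1]]">/dev/null; python3 st.py
python3 -m inch "[[0,0.001,0,0,0,0,1],[0,0.0005,0,0,0,0,1],[0,0,0,0,0,0,1]]">/dev/null; python3 st.py
python3 -m inch "[[0,0.001,0,0,0,0,1],[0,0,0,0,0,0,1]]">/dev/null; python3 st.py
```

```text
s 0.4537 l -0.3463 z 0.0586 | Fs -3.1 Fl 0.5 Fz 3.4 | M [-0.24  0.79 -0.03] rpy [3.141 0.    1.828] w 0.0109 t 19.3
s 0.4556 l -0.3463 z 0.0586 | Fs -3.6 Fl -0.2 Fz 3.9 | M [-0.26  0.77 -0.  ] rpy [ 3.142 -0.     1.828] w 0.0111 t 19.6
s 0.4573 l -0.3463 z 0.0586 | Fs -2.3 Fl 0.0 Fz 2.6 | M [-0.2   0.47 -0.05] rpy [3.141 0.    1.828] w 0.0108 t 19.9
s 0.4585 l -0.3463 z 0.0586 | Fs 0.5 Fl -1.0 Fz 0.9 | M [-0.06  0.1  -0.03] rpy [ 3.141 -0.     1.828] w 0.0111 t 20.1
```

```bash

python3 -m inch "[[0,0.001,0,0,0,0,1],[0,0,0,0,0,0,1]]">/dev/null; python3 st.py
python3 -m inch "[[0,0.001,0,0,0,0,1],[0,0,0,0,0,0,1]]">/dev/null; python3 st.py
```

```text
s 0.4597 l -0.3462 z 0.0586 | Fs 1.8 Fl -0.0 Fz -0.4 | M [ 0.04 -0.36  0.  ] rpy [ 3.141 -0.     1.828] w 0.0110 t 20.3
s 0.4605 l -0.3462 z 0.0586 | Fs 0.9 Fl -0.1 Fz 0.8 | M [ 0.04 -0.28  0.03] rpy [ 3.141 -0.     1.828] w 0.0109 t 20.5
```

```bash

python3 -m inch "[[0,0.0005,0,0,0,0,1],[0,0,0,0,0,0,1]]">/dev/null; python3 st.py
python3 -m inch "[[0,0.0005,0,0,0,0,1],[0,0,0,0,0,0,1]]">/dev/null; python3 st.py
python3 -m inch "[[0,0.0005,0,0,0,0,1],[0,0,0,0,0,0,1]]">/dev/null; python3 st.py
python3 -m inch "[[0,0.0005,0,0,0,0,1],[0,0,0,0,0,0,1]]">/dev/null; python3 st.py
```

```text
s 0.4606 l -0.3463 z 0.0586 | Fs -1.0 Fl 0.5 Fz 3.4 | M [ 0.05  0.18 -0.02] rpy [-3.141 -0.     1.828] w 0.0106 t 20.7
s 0.4610 l -0.3464 z 0.0586 | Fs -1.4 Fl 0.1 Fz 4.6 | M [-0.1   0.35  0.03] rpy [-3.141 -0.     1.828] w 0.0111 t 20.9
s 0.4616 l -0.3464 z 0.0586 | Fs -1.8 Fl 0.2 Fz 4.0 | M [-0.11  0.32  0.01] rpy [-3.142  0.     1.828] w 0.0106 t 21.1
s 0.4621 l -0.3464 z 0.0586 | Fs -1.4 Fl 0.2 Fz 4.3 | M [-0.15  0.34  0.03] rpy [3.142 0.    1.828] w 0.0110 t 21.3
```

```bash

python3 -m inch "[[0,0.0005,0,0,0,0,1],[0,0,0,0,0,0,1]]">/dev/null; python3 st.py
python3 -m inch "[[0,0.0005,0,0,0,0,1],[0,0,0,0,0,0,1]]">/dev/null; python3 st.py
python3 -m inch "[[0,0.0005,0,0,0,0,1],[0,0,0,0,0,0,1]]">/dev/null; python3 st.py
```

```text
s 0.4624 l -0.3464 z 0.0586 | Fs -2.7 Fl -1.0 Fz 5.9 | M [-0.22  0.72 -0.09] rpy [-3.141  0.     1.828] w 0.0108 t 21.5
s 0.4624 l -0.3464 z 0.0586 | Fs -6.7 Fl 1.1 Fz 9.3 | M [-0.18  1.26 -0.02] rpy [-3.14   0.     1.827] w 0.0111 t 21.7
s 0.4625 l -0.3464 z 0.0586 | Fs -9.1 Fl 0.7 Fz 12.5 | M [-0.27  1.84  0.07] rpy [-3.139 -0.     1.827] w 0.0109 t 21.9
```

```bash
python3 - <<'E'
from h import *
im=grab_frame("wrist"); save("w5",cv2.resize(im[120:420,330:640],None,fx=2,fy=2,interpolation=cv2.INTER_CUBIC)[:600])
E
```

```text
(no output)
```

View pics/w5.png

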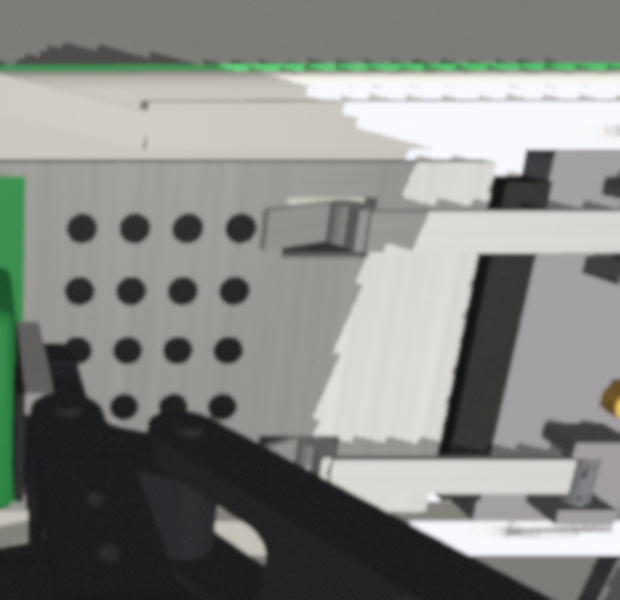

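The plate's front edge is against the black stop bar (crop x from 445 at the bottom to 495 at the top), and both clip feet sit in their slots at (340,230) and (310,455). The force rose to 9 N at an unmoving position, so the plate is home. I unload, release and rise.

```bash

python3 -m inch "[[0,-0.0008,-0.0003,0,0,0,1],[0,0,0,0,0,0,1]]">/dev/null; python3 st.py
python3 -m inch "[[0,0,0,0,0,0,0.8],[0,0,0,0,0,0,0.7],[0,0,0,0,0,0,0.6],[0,0,0,0,0,0,0.6],[0,0,0,0,0,0,0.6]]" 20 >/dev/null; python3 st.py
python3 -m inch "[[0,0,-0.005,0,0,0,0.6],[0,0,-0.01,0,0,0,0.6],[0,0,-0.02,0,0,0,0.6],[0,0,-0.03,0,0,0,0.6],[0,0,-0.04,0,0,0,0.6]]">/dev/null; python3 st.py
python3 -m inch "[[0,-0.03,-0.04,0,0,0,0.6],[0,-0.03,-0.04,0,0,0,0.6],[0,-0.02,-0.03,0,0,0,0.6],[0,0,0,0,0,0,0.6],[0,0,0,0,0,0,0.6]]">/dev/null; python3 st.py
python3 - <<'E'
from h import *
im=grab_frame("wrist"); save("w6",cv2.resize(im[120:340,300:560],None,fx=2.7,fy=2.7,interpolation=cv2.INTER_CUBIC)); calibration("wrist")
for l in("clip_left","clip_right","plate_handle","plate"):
    for d in landmark_of(l,"wrist")[:2]: print(l,d["score"],np.round(d["xy"]),np.round(at("wrist",d["xy"],.05),3))
E
```

```text
s 0.4624 l -0.3463 z 0.0587 | Fs -3.3 Fl -0.4 Fz 0.3 | M [-0.32  0.62 -0.03] rpy [-3.141 -0.     1.828] w 0.0107 t 22.1
s 0.4629 l -0.3463 z 0.0589 | Fs -0.0 Fl 0.7 Fz 0.4 | M [-0.03 -0.02 -0.05] rpy [ 3.141 -0.     1.828] w 0.0343 t 22.6
s 0.4622 l -0.3459 z 0.1648 | Fs -0.3 Fl -0.3 Fz 1.4 | M [-0.01 -0.    0.01] rpy [-3.140e+00 -1.000e-03  1.828e+00] w 0.0338 t 23.1
s 0.3827 l -0.3465 z 0.2751 | Fs 0.1 Fl -0.5 Fz -0.5 | M [-0.01 -0.    0.01] rpy [3.140e+00 2.000e-03 1.827e+00] w 0.0344 t 23.6Traceback (most recent call last):
  File "<stdin>", line 4, in <module>
ValueError: it knows: board, bowl, box, box_mouth, box_stop, mug, plate, plate_handle, spare_plate, spice
```

View pics/w6.png

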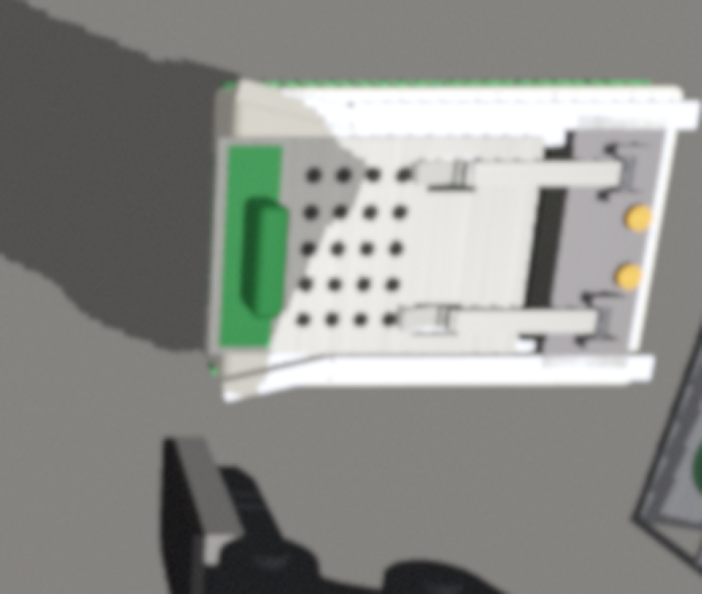

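The plate lies flat against the stop bar (crop x of about 540). Both clips look the same, with their feet in the slots at (455,172) and (440,320), and the gripper is well clear.

```bash
python3 -c "
from workcell import bot; print(bot.job_done())"
```

```text
the job is handed in; nothing more can be done
None
```

I fitted the green-handled plate: it is home against the stop, both clips look snapped into its slots, the gripper has let go and is clear, and the job is handed in. It took about 24 s, with about 9 N against the stop.

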